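Set the oblong sweet tin on the sloped display stand

TASK

Set the oblong tin on the sloped display stand for the serving table: lid up, lying lengthwise up the slope in the middle of the stand, with its short end resting against the ledge at the bottom. Set it down gently rather than dropping it, let go, and leave the round tin and the square tin where they are.

Things in the scene. Friction and masses are not known exactly. Their poses are not given: they have to be found in the camera images.
- oblong_tin: The oblong lidded tin of bare tinplate, 110 mm long (its x), 56 mm wide (its y), 36 mm high (its z), about 0.2 kg, standing loose on the table, lid up, at any yaw up to about 50 degrees either way. Straight sides, no handle. Origin: centre of its underside; z points up through the lid. Its two ends are alike.
- ledge_foot (a point): Display stand, fixed: slippery steel deck sloping 20 degrees, 180 mm wide, 170 mm long, top edge 93 mm high; along its low edge, away from the robot (yaw up to 23 deg), a dark wood ledge 12 mm thick, 18 mm proud of the deck. Point: mid-ledge, where deck meets ledge, 35 mm up. x up the slope, y along the ledge, z square off the deck. A tin let go on the deck slides to the ledge and stays.
- round_tin: Round lidded tin of the same tinplate, 68 mm in diameter, 36 mm high, loose on the table; not to be moved. Origin: centre of its underside.
- square_tin: Square lidded tin of the same tinplate, 64 x 64 mm, 36 mm high, loose on the table; not to be moved. Origin: centre of its underside. The three tins may lie in any order, with at least 25 mm of room for a finger at each long side of the oblong one.

How it is judged:
At the end, for the whole second after the job is handed in: The oblong tin, lid up, lies flat on the deck (10 degrees, 6 mm), lengthwise up the slope within 12 degrees, its lower end within 10 mm of the ledge, its middle within 25 mm of the stand's midline, released and at rest; the round and square tins are within 30 mm of their starts (x of oblong_tin in the frame of ledge_foot between 0.05 and 0.065 m and y of oblong_tin in the frame of ledge_foot between -0.025 and 0.025 m and z of oblong_tin in the frame of ledge_foot between -0.005 and 0.006 m and angle between the z axis of oblong_tin and the z axis of ledge_foot, either way round below 0.175 rad and angle between the x axis of oblong_tin and the x axis of ledge_foot, either way round below 0.21 rad and angle between oblong_tin's own z axis and vertical below 0.8 rad and linear speed of oblong_tin below 0.02 m/s and contact force between oblong_tin and the fingers below 0.05 N and distance of each of round_tin, square_tin from where it was at the start of the episode below 0.03 m); the robot touches nothing.
It fails at once if the oblong tin is dropped (falls free faster than 0.7 m/s, a drop of about 25 mm) (contact force between oblong_tin and the fingers below 0.05 N and linear speed of oblong_tin above 0.7 m/s).
It fails at once if the round or the square tin is shoved more than 30 mm (distance of any of round_tin, square_tin from where it was at the start of the episode above 0.03 m).
It also fails if it takes over 35 s, if anything falls off the work surface, if the arm or the gripper's body presses on something with over 40 N, if the wrist force passes 120 N, or if a joint passes its speed limit or range.

ROBOT

A 6-joint arm with a two-finger parallel gripper is mounted at the origin on the work surface. World frame = base frame: x ahead of the robot, y to its left, z up, the work surface at z = 0. Lengths are in m, angles in rad, forces in N, time in s.
With the tool pointing down it reaches from about 0.3 to 0.95 m from the base axis. Payload 3.1 kg.
Tool frame: the origin (TCP) lies midway between the tips of the shut fingers; the grasp point (between the pads) lies 19 mm behind it; z points along the fingers, y is the line along which they close (so a half turn about z gives the same grasp; the last joint's range is limited). The gripper opens to 85 mm and grips with 20 to 120 N. Pads are 22 mm wide; open, the fingers measure 114 mm over their backs; the gripper's body (76 mm by 85 mm) begins 54 mm behind the grasp point. The pads swing forward as they close: fully open they stand 13 mm farther back than shut.
Start: joints at [1.108, 0.308, 1.634, -0, 1.2, -0.07], TCP at [0.239, 0.577, 0.231] pointing down, gripper open.
Joint ranges: [-3.06, 3.06], [-0.79, 1.96], [0.05, 2.63], [-1.19, 4.34], [0.05, 2.64], [-2.94, 2.94]. Speed limits (rad/s): [2.79, 2.79, 3.14, 3.14, 3.14, 3.14].

INTERFACE

Orientations are given as a rotation vector (axis times angle).
In Python, from bench import r gives the robot as it stands. The module is installed in compiled form; this text tells all that it offers.
- The arm moves only by the tool carry_out, never from a script. Its argument "rows" is a list of rows, each an object of numbers: "tx", "ty", "tz": the shift along the tool's x, y, z in m; "yaw": the turn about the tool's z in rad. In form: [{"tx": .., "ty": .., "tz": .., "yaw": ..}, ...]. A call has 1 to 20 rows; each row is the pose to reach, as a shift and turn from the pose commanded when the call began, along the tool's axes at that moment; what a row does not reach only later rows make up. A row lasts 1/8 s, in which the tool goes at most 62.5 mm and 10.7 degrees, less where a joint would pass 70% of its speed; a pose out of reach is approached as far as the arm can. A call with a gripper value outside its range is refused whole. "fingers" is the closure in counts, from 0 (fully open) to 255 (shut), set as the call begins (left out, the last holds). The fingers move at their own pace and stop on an object; "newtons" is the grip in N (left out, the last holds). Time passes only in rows, so rows that repeat a pose let the fingers close. It gives the time, the measured TCP pose, the force, the opening and the grip force at its end, in the units of the state.
- r.sense(): the state, without advancing time (a new reading comes with each control period).
- r.camera(name): name is "scene" or "top"; returns a dict with "img" (420x560x3 uint8, red, green, blue), "fx", "fy", "cx", "cy" (pixels), "dist_coeffs" ([k1, k2, p1, p2, k3] as OpenCV has them; the pictures are not rectified), "rvec" (rotation vector, rad) and "tvec" (3), from world to camera coordinates, as OpenCV has them. Camera axes: x right, y down, z forward; pixel columns grow to the right and rows downward; lengths in m; the calibration is good to about 2 mm. A picture is of the moment at which its call begins. There is no depth.
- r.finish_job(): hands the job in; it is judged then, once.
Trained networks look in a picture, given as the dict that the camera call returned (one of the last four; its "shot" number tells which), for a name from the list of things; names that differ only in an ending like _2 or _b are one class to them, and where a whole thing is asked for, a point or a joint stands for the part that bears it (a point fixed in the world has none). Each returns a list of dicts, best first, with "confidence" (0 to 1); they miss things now and then, are a little off and sometimes report something else, mostly with a low value. They report only what shows in the picture. A call takes as long as a camera call.
- r.silhouettes(picture, label): "region" (420x560 bool, what is visible of it) and "uv" ([column, row] in pixels, amid what is visible of it).
The state is a dict: "time_s": time; "joint_positions": joint angles; "qd": joint speeds; "joint_torque": joint torques, N m; "tool_pos": TCP position; "ee_rot": TCP orientation; "wrist_force": force on the tool from outside, world axes, zero at the start; "wrist_torque": the same for the moment, N m; "gripper_width": finger opening in m; "grip_force": force on a finger pad.
Only numpy, scipy, OpenCV 4.12 (cv2) and the standard library are available. Lean on these libraries where they do the work, as an engineer would, in place of code of your own. Each camera call takes 0.05 s, during which the arm holds its last target. There are 200 camera calls.

## Working session

There is one attempt and no reset: what is moved stays moved. The work goes in short steps, Python scripts to look and compute and a tool call to move; the robot and the scene stay as the last step left them, time stands still between calls to the robot, and variables do not carry over. Pictures are saved under pics/ and viewed, at most 10 in all, crops included, and the job is handed in when it is done.

Besides the shell and the picture viewer there is one more tool, called after ">>>" by a JSON object that holds its "api" and its "payload", one argument or row to a line. carry_out: Moves the arm, as the interface text tells. Its arguments: {"type":"object","properties":{"rows":{"type":"array","items":{"type":"object","properties":{"tx":{"type":"number"},"ty":{"type":"number"},"tz":{"type":"number"},"yaw":{"type":"number"}}}},"fingers":{"type":"number"},"newtons":{"type":"number"}},"required":["rows"]}

```bash
mkdir -p pics
cat > h.py <<'E'
import numpy as np, cv2
from bench import r
def KD(p): return np.array([[p['fx'],0,p['cx']],[0,p['fy'],p['cy']],[0,0,1.]]),np.array(p['dist_coeffs'],float)
def ray(p,uv):
    K,D=KD(p);R=cv2.Rodrigues(np.array(p['rvec'],float))[0];t=np.array(p['tvec'],float).ravel()
    n=cv2.undistortPoints(np.array(uv,float).reshape(-1,1,2),K,D).reshape(-1,2)
    d=np.c_[n,np.ones(len(n))]@R; return -R.T@t,d
def atz(p,uv,z):
    c,d=ray(p,uv); return c+d*((z-c[2])/d[:,2])[:,None]
def proj(p,X):
    K,D=KD(p);return cv2.projectPoints(np.array(X,float).reshape(-1,1,3),np.array(p['rvec'],float),np.array(p['tvec'],float),K,D)[0].reshape(-1,2)
E
python3 - <<'E'
from h import *
s=r.sense();print(s['time_s'],s['tool_pos'],s['ee_rot'])
for n in('top','scene'):
    p=r.camera(n);cv2.imwrite(f'pics/{n}0.png',p['img'][...,::-1])
    print(n,ray(p,[[280,210]])[0])
    for l in('oblong_tin','round_tin','square_tin','ledge_foot'):
        try:
            for q in r.silhouettes(p,l)[:2]:
                m=q['region'].astype(np.uint8);c=max(cv2.findContours(m,0,2)[0],key=cv2.contourArea)
                print(l,q['confidence'],q['uv'],m.sum(),atz(p,q['uv'],.036).round(3),cv2.boxPoints(cv2.minAreaRect(c)).round().tolist(), atz(p,cv2.boxPoints(cv2.minAreaRect(c)),.036)[:,:2].round(3).tolist())
        except Exception as e: print(l,e)
E
```

```text
0.0 [0.23890671 0.57665186 0.23005484] [-0.61295673 -3.08058717  0.00344445]
top [0.45071134 0.04974105 0.964426  ]
oblong_tin 0.8 [213.6, 169.7] 1869 [[0.649 0.161 0.036]] [[188.0, 194.0], [208.0, 137.0], [238.0, 147.0], [218.0, 204.0]] [[0.604, 0.209], [0.714, 0.174], [0.693, 0.116], [0.584, 0.151]]
round_tin 0.78 [136.7, 258.5] 1173 [[0.481 0.303 0.036]] [[110.0, 262.0], [136.0, 234.0], [163.0, 261.0], [136.0, 288.0]] [[0.475, 0.355], [0.526, 0.305], [0.477, 0.253], [0.426, 0.303]]
square_tin 0.7 [237.7, 272.0] 1208 [[0.457 0.114 0.036]] [[213.0, 271.0], [238.0, 246.0], [263.0, 271.0], [238.0, 296.0]] [[0.459, 0.159], [0.505, 0.113], [0.46, 0.068], [0.414, 0.114]]
ledge_foot 0.85 [389.9, 215.5] 9278 [[ 0.562 -0.172  0.036]] [[327.0, 249.0], [352.0, 158.0], [454.0, 185.0], [429.0, 277.0]] [[0.499, -0.052], [0.674, -0.102], [0.621, -0.301], [0.446, -0.244]]
scene [ 1.14796494 -0.46729991  0.71539265]
oblong_tin 0.63 [349.7, 217.3] 1567 [[0.67  0.148 0.036]] [[319.0, 203.0], [345.0, 184.0], [379.0, 231.0], [353.0, 250.0]] [[0.6, 0.132], [0.591, 0.218], [0.734, 0.162], [0.736, 0.086]]
round_tin 0.62 [333.8, 150.0] 647 [[0.487 0.292 0.036]] [[321.0, 140.0], [349.0, 140.0], [349.0, 166.0], [321.0, 166.0]] [[0.438, 0.299], [0.481, 0.35], [0.552, 0.273], [0.512, 0.226]]
square_tin 0.91 [268.6, 181.6] 915 [[0.48  0.101 0.036]] [[251.0, 197.0], [253.0, 165.0], [283.0, 167.0], [281.0, 199.0]] [[0.495, 0.04], [0.413, 0.113], [0.463, 0.159], [0.541, 0.083]]
ledge_foot 0.7 [178.9, 261.0] 10881 [[ 0.553 -0.172  0.036]] [[114.0, 225.0], [219.0, 188.0], [254.0, 289.0], [149.0, 325.0]] [[0.391, -0.214], [0.431, 0.007], [0.691, -0.11], [0.641, -0.285]]
```

View pics/top0.png

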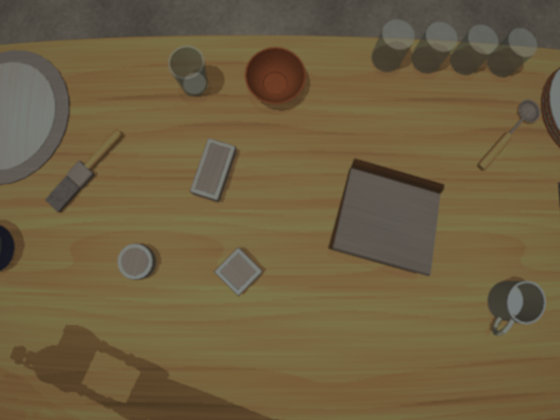

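View pics/scene0.png

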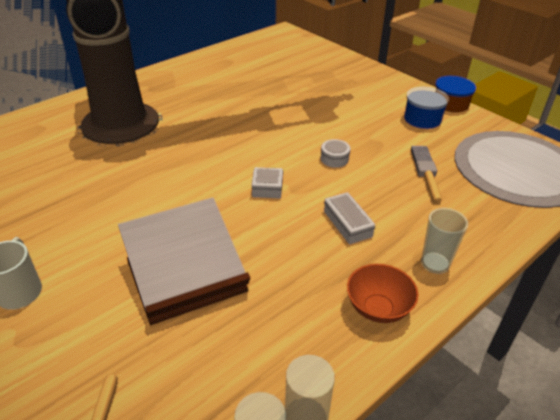

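The top view shows the oblong tin at px (214,170), round tin at (137,261), square tin at (238,271), and the stand at (388,217) with its dark ledge on the far side, running (357,162) to (442,188). Next I fit the tin and stand poses to the masks of both cameras.

```bash
cat > fit.py <<'E'
from h import *
from scipy.optimize import minimize
def tin(v):
    c,s=np.cos(v[2]),np.sin(v[2])
    return np.array([[v[0]+a*c-b*s,v[1]+a*s+b*c,z] for a in(-.055,.055) for b in(-.028,.028) for z in(0,.036)])
def standT(v): # x-up-slope heading yaw v[2]
    c,s=np.cos(v[2]),np.sin(v[2]);t=np.radians(20)
    x=np.array([c*np.cos(t),s*np.cos(t),np.sin(t)]);y=np.array([-s,c,0]);return np.array([v[0],v[1],.035]),np.c_[x,y,np.cross(x,y)]
def stand(v):
    o,R=standT(v)
    P=[o+R@[a,b,z] for a,z in((-.012,-.0),(-.012,.018),(0,.018),(.17,0)) for b in(-.09,.09)]
    return np.array(P+[[q[0],q[1],.01] for q in P[:2]+P[-2:]])
def fit(model,x0,views):
    def cost(v):
        t=0
        for p,m in views:
            h=cv2.convexHull((proj(p,model(v))*16).astype(np.int32));k=np.zeros((420,560),np.uint8)
            cv2.fillConvexPoly(k,h,255,cv2.LINE_AA,4);k=k/255.
            t+=1-np.minimum(k,m).sum()/np.maximum(k,m).sum()
        return t/len(views)
    f=lambda s:minimize(cost,x0,method='Nelder-Mead',options=dict(initial_simplex=np.array(x0)+s*np.array([[0,0,0],[.02,0,0],[0,.02,0],[0,0,.15]]),xatol=1e-4,fatol=1e-4))
    return min((f(1),f(-1)),key=lambda q:q.fun)
E
python3 - <<'E'
from fit import *
P=[r.camera(n) for n in('top','scene')]
for l,mod,x0 in(('oblong_tin',tin,[.649,.161,-.31]),('ledge_foot',stand,[.635,-.2,np.pi-.3])):
    V=[(p,r.silhouettes(p,l)[0]['region'].astype(float)) for p in P]
    for w in(V,V[:1],V[1:]):
        q=fit(mod,x0,w);print(l,q.x.round(4),np.degrees(q.x[2]).round(1),round(q.fun,3))
        if w is V:
            for p,n in zip(P,'ts'):
                im=p['img'][...,::-1].copy()
                if l!='oblong_tin':im=cv2.imread(f'pics/ov{n}.png')
                for u in proj(p,mod(q.x)):cv2.circle(im,tuple(int(a) for a in u.round()),1,(0,255,0),-1)
                cv2.imwrite(f'pics/ov{n}.png',im)
a,b=[cv2.imread(f'pics/ov{n}.png') for n in 'ts']
cv2.imwrite('pics/ov.png',np.hstack([cv2.resize(a[120:290,180:460],(400,243)),cv2.resize(b[150:350,100:400],(400,243))]) )
E
```

```text
Traceback (most recent call last):
IndexError: list index out of range
```

Detector missed one; retry with fresh pictures on a miss.

```bash
cat >> fit.py <<'E'
def look(n,l):
    for _ in range(6):
        p=r.camera(n);s=r.silhouettes(p,l)
        if s and s[0]['confidence']>.4: return p,s[0]['region'].astype(float)
    raise SystemExit('missed '+n+l)
E
python3 - <<'E'
from fit import *
for l,mod,x0 in(('oblong_tin',tin,[.649,.161,-.31]),('ledge_foot',stand,[.635,-.2,np.pi-.3])):
    V=[look(n,l) for n in('top','scene')]
    for w in(V,V[:1],V[1:]):
        q=fit(mod,x0,w);print(l,q.x.round(4),np.degrees(q.x[2]).round(1),round(q.fun,3))
        if w is V:
            for (p,_),n in zip(V,'ts'):
                im=p['img'][...,::-1].copy()
                if l!='oblong_tin':im=cv2.imread(f'pics/ov{n}.png')
                for u in proj(p,mod(q.x)):cv2.circle(im,tuple(int(a) for a in u.round()),1,(0,255,0),-1)
                cv2.imwrite(f'pics/ov{n}.png',im)
a,b=[cv2.imread(f'pics/ov{n}.png') for n in 'ts']
cv2.imwrite('pics/ov.png',np.hstack([cv2.resize(a[120:290,180:460],(400,243)),cv2.resize(b[150:350,100:400],(400,267))[:243]]) )
E
```

```text
oblong_tin [ 0.6517  0.1647 -0.3399] -19.5 0.128
oblong_tin [ 0.6515  0.1636 -0.2895] -16.6 0.097
oblong_tin [ 0.653   0.1646 -0.3849] -22.1 0.148
ledge_foot [ 0.6312 -0.1866  2.8538] 163.5 0.046
ledge_foot [ 0.6299 -0.1861  2.8548] 163.6 0.043
ledge_foot [ 0.634  -0.1872  2.8609] 163.9 0.036
```

View pics/ov.png

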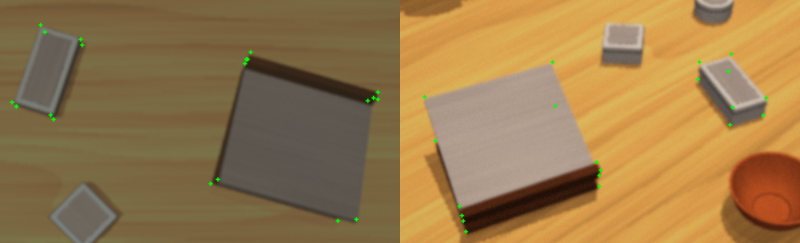

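Both fits match the edges in the picture: the tin is at about (0.651, 0.164) with yaw −18°, and the ledge foot at (0.631, −0.187) with upslope heading 163.6°. Next I convert the targets to tool axes.

```bash
cat > go.py <<'E'
from fit import *
def rel(x,y,z,head): # head: desired heading of tool x, deg; start from measured pose
    s=r.sense();R=cv2.Rodrigues(np.array(s['ee_rot'],float))[0]
    h=np.degrees(np.arctan2(R[1,0],R[0,0]));d=R.T@(np.array([x,y,z])-s['tool_pos'])
    print('t',s['time_s'],'txyz',d.round(4),'yaw',np.radians(h-head).round(4),'w',s['gripper_width'],'g',s['grip_force'])
E
python3 -c "
from go import *
rel(.651,.164,.10,162)"
```

```text
t 1.05 txyz [-0.5386 -0.2243  0.1313] yaw -0.0786 w 0.08526384048628363 g 0.0
```

>>> {"api": "carry_out", "payload": {
  "rows": [
    {"tx": -0.05, "ty": -0.02, "tz": 0.0, "yaw": -0.02},
    {"tx": -0.1, "ty": -0.042, "tz": 0.0, "yaw": -0.04},
    {"tx": -0.15, "ty": -0.063, "tz": 0.0, "yaw": -0.079},
    {"tx": -0.2, "ty": -0.083, "tz": 0.0, "yaw": -0.079},
    {"tx": -0.25, "ty": -0.104, "tz": 0.0, "yaw": -0.079},
    {"tx": -0.3, "ty": -0.125, "tz": 0.0, "yaw": -0.079},
    {"tx": -0.35, "ty": -0.146, "tz": 0.0, "yaw": -0.079},
    {"tx": -0.4, "ty": -0.167, "tz": 0.02, "yaw": -0.079},
    {"tx": -0.45, "ty": -0.188, "tz": 0.04, "yaw": -0.079},
    {"tx": -0.5, "ty": -0.208, "tz": 0.06, "yaw": -0.079},
    {"tx": -0.539, "ty": -0.224, "tz": 0.09, "yaw": -0.079},
    {"tx": -0.539, "ty": -0.224, "tz": 0.11, "yaw": -0.079},
    {"tx": -0.539, "ty": -0.224, "tz": 0.13, "yaw": -0.079},
    {"tx": -0.539, "ty": -0.224, "tz": 0.13, "yaw": -0.079},
    {"tx": -0.539, "ty": -0.224, "tz": 0.13, "yaw": -0.079}
  ],
  "fingers": 0,
  "newtons": 20
}}

```text
time_s: 2.92
tool_pos: [0.6514, 0.1654, 0.1021]
ee_rot: [0.488, 3.102, 0.001]
wrist_force: [0.0, 0.3, 0.3]
gripper_width: 0.0852
grip_force: 0.0
```

```bash
python3 -c "
from go import *
rel(.651,.164,.003,162)
p=[r.camera(n)['img'][...,::-1] for n in('top','scene')]
cv2.imwrite('pics/a.png',np.hstack([cv2.resize(p[0][90:250,130:290],(400,400)),cv2.resize(p[1][130:290,270:430],(400,400))]))"
```

```text
t 2.925 txyz [ 0.0001 -0.0015  0.0991] yaw 0.002 w 0.08524931560285524 g 0.0
```

View pics/a.png

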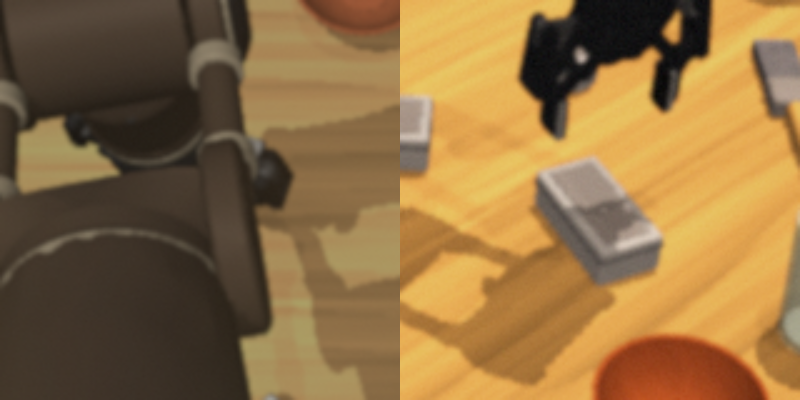

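The scene crop shows the open fingers straddling the tin, about in line with its sides, at crop px (555,120) and (665,95), with the tin at (600,220). I'll descend and close.

>>> {"api": "carry_out", "payload": {
  "rows": [
    {"ty": -0.001, "tz": 0.03},
    {"ty": -0.001, "tz": 0.05},
    {"ty": -0.001, "tz": 0.07},
    {"ty": -0.001, "tz": 0.085},
    {"ty": -0.001, "tz": 0.099},
    {"ty": -0.001, "tz": 0.099}
  ]
}}

```text
schema error: expected keys tx, ty, tz, yaw
```

>>> {"api": "carry_out", "payload": {
  "rows": [
    {"tz": 0},
    {"tz": 0},
    {"tz": 0},
    {"tz": 0},
    {"tz": 0},
    {"tz": 0},
    {"tz": 0},
    {"tz": 0}
  ],
  "fingers": 255,
  "newtons": 25
}}

```text
schema error: expected keys tx, ty, tz, yaw
```

>>> {"api": "carry_out", "payload": {
  "rows": [
    {"tz": -0.01},
    {"tz": -0.03},
    {"tz": -0.06},
    {"tz": -0.1},
    {"tz": -0.14},
    {"tz": -0.16},
    {"tz": -0.16},
    {"tz": -0.16}
  ]
}}

```text
schema error: expected keys tx, ty, tz, yaw
```

```bash
python3 -c "
from go import *
o,R=standT([.631,-.187,np.radians(163.6)])
pad=o+R@[.060,0,.026];print(pad)
rel(pad[0],pad[1],pad[2]-.023,163.6)
p=[r.camera(n)['img'][...,::-1] for n in('top','scene')]
cv2.imwrite('pics/b.png',np.hstack([cv2.resize(p[0][90:250,130:290],(400,400)),cv2.resize(p[1][80:290,250:460],(400,400))]))"
```

```text
[ 0.58544311 -0.17359188  0.07995322]
t 3.025 txyz [-0.0406 -0.343   0.0456] yaw -0.0263 w 0.08566047773574982 g 0.0
```

View pics/b.png

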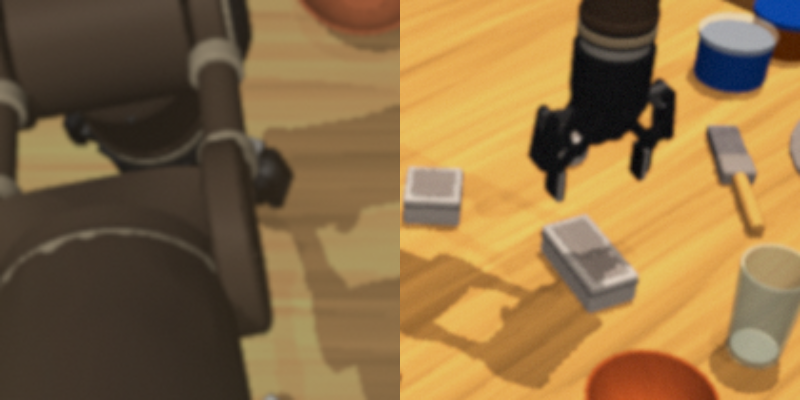

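All four keys are needed in each row, so nothing moved: the gripper is still above the tin (crop px (590,260)). I'll resend.

>>> {"api": "carry_out", "payload": {
  "rows": [
    {"tx": 0, "ty": -0.001, "tz": 0.03, "yaw": 0},
    {"tx": 0, "ty": -0.001, "tz": 0.05, "yaw": 0},
    {"tx": 0, "ty": -0.001, "tz": 0.07, "yaw": 0},
    {"tx": 0, "ty": -0.001, "tz": 0.085, "yaw": 0},
    {"tx": 0, "ty": -0.001, "tz": 0.099, "yaw": 0},
    {"tx": 0, "ty": -0.001, "tz": 0.099, "yaw": 0},
    {"tx": 0, "ty": -0.001, "tz": 0.099, "yaw": 0}
  ]
}}

```text
time_s: 4.0
tool_pos: [0.6518, 0.1633, 0.0027]
ee_rot: [0.491, 3.102, 0.001]
wrist_force: [-0.4, 0.3, 1.0]
gripper_width: 0.0852
grip_force: 0.0
```

>>> {"api": "carry_out", "payload": {
  "rows": [
    {"tx": 0, "ty": 0, "tz": 0, "yaw": 0},
    {"tx": 0, "ty": 0, "tz": 0, "yaw": 0},
    {"tx": 0, "ty": 0, "tz": 0, "yaw": 0},
    {"tx": 0, "ty": 0, "tz": 0, "yaw": 0},
    {"tx": 0, "ty": 0, "tz": 0, "yaw": 0},
    {"tx": 0, "ty": 0, "tz": 0, "yaw": 0},
    {"tx": 0, "ty": 0, "tz": 0, "yaw": 0},
    {"tx": 0, "ty": 0, "tz": 0, "yaw": 0}
  ],
  "fingers": 255,
  "newtons": 25
}}

```text
time_s: 5.0
tool_pos: [0.6523, 0.1636, 0.0034]
ee_rot: [0.491, 3.101, 0.002]
wrist_force: [-0.8, 1.4, 5.0]
gripper_width: 0.0559
grip_force: 29.8
```

Gripped: the width reads 55.9 mm. I'll lift.

>>> {"api": "carry_out", "payload": {
  "rows": [
    {"tx": 0, "ty": 0, "tz": -0.01, "yaw": 0},
    {"tx": 0, "ty": 0, "tz": -0.03, "yaw": 0},
    {"tx": 0, "ty": 0, "tz": -0.06, "yaw": 0},
    {"tx": 0, "ty": 0, "tz": -0.1, "yaw": 0},
    {"tx": 0, "ty": 0, "tz": -0.14, "yaw": 0},
    {"tx": 0, "ty": 0, "tz": -0.16, "yaw": 0},
    {"tx": 0, "ty": 0, "tz": -0.16, "yaw": 0},
    {"tx": 0, "ty": 0, "tz": -0.16, "yaw": 0}
  ]
}}

```text
time_s: 6.0
tool_pos: [0.6495, 0.1628, 0.1602]
ee_rot: [-0.49, -3.099, 0.002]
wrist_force: [-0.7, -0.1, -2.7]
gripper_width: 0.0555
grip_force: 28.9
```

```bash
python3 -c "
from go import *
rel(.58544,-.1736,.057,163.6)
p=[r.camera(n)['img'][...,::-1] for n in('top','scene')]
cv2.imwrite('pics/c.png',np.hstack([cv2.resize(p[0][90:250,130:290],(400,400)),cv2.resize(p[1][80:290,250:460],(400,400))]))"
```

```text
t 6.0 txyz [-0.0432 -0.3396  0.1037] yaw -0.0276 w 0.05553596324857103 g 28.935542106628418
```

View pics/c.png

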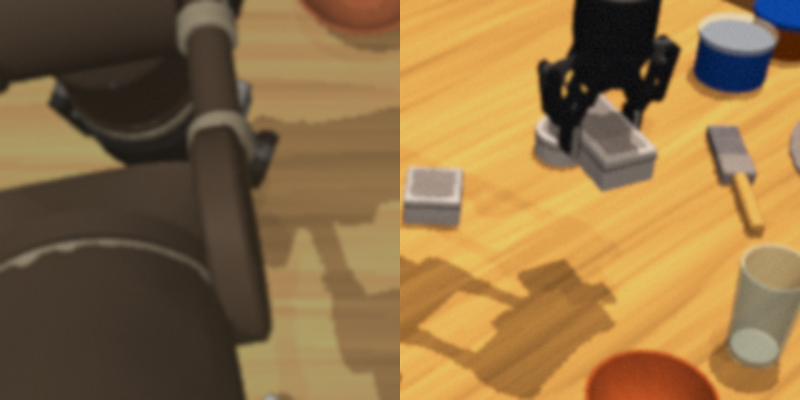

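The tin is held level, at crop px (610,150), and the other tins are untouched. I'll carry it over the stand.

>>> {"api": "carry_out", "payload": {
  "rows": [
    {"tx": -0.004, "ty": -0.03, "tz": 0, "yaw": -0.01},
    {"tx": -0.01, "ty": -0.07, "tz": 0, "yaw": -0.02},
    {"tx": -0.015, "ty": -0.12, "tz": 0, "yaw": -0.028},
    {"tx": -0.022, "ty": -0.17, "tz": 0, "yaw": -0.028},
    {"tx": -0.028, "ty": -0.22, "tz": 0, "yaw": -0.028},
    {"tx": -0.034, "ty": -0.27, "tz": 0, "yaw": -0.028},
    {"tx": -0.04, "ty": -0.31, "tz": 0, "yaw": -0.028},
    {"tx": -0.043, "ty": -0.33, "tz": 0, "yaw": -0.028},
    {"tx": -0.043, "ty": -0.34, "tz": 0, "yaw": -0.028},
    {"tx": -0.043, "ty": -0.34, "tz": 0, "yaw": -0.028},
    {"tx": -0.043, "ty": -0.34, "tz": 0, "yaw": -0.028}
  ]
}}

```text
time_s: 7.48
tool_pos: [0.5873, -0.1721, 0.1621]
ee_rot: [-0.445, -3.11, -0.001]
wrist_force: [1.1, 0.4, -3.5]
gripper_width: 0.0555
grip_force: 28.9
```

```bash
python3 -c "
from go import *
rel(.58544,-.1736,.057,163.6)
s=r.sense();x,y,z=s['tool_pos'];print(x,y,z,s['wrist_force'])
p,m=look('scene','oblong_tin')
base=tin
def held(v): return base(v)+[0,0,z-.003]
q=fit(held,[x,y,np.radians(-16.4)],[(p,m)]);print(q.x,q.fun)
im=p['img'][...,::-1].copy()
for u in proj(p,held([x,y,np.radians(-16.4)])):cv2.circle(im,tuple(int(a) for a in u.round()),1,(0,255,0),-1)
cv2.imwrite('pics/d.png',cv2.resize(im[100:340,80:320],(600,600)))"
```

```text
t 7.475 txyz [ 0.0013 -0.002   0.1051] yaw 0.0017 w 0.055451221867318407 g 28.892303109169006
0.5873090692525214 -0.17210252843645657 0.16208912369517203 [ 1.06945371  0.44057541 -3.45785456]
[ 0.59035925 -0.16844668 -0.39917916] 0.17231985123198523
```

View pics/d.png

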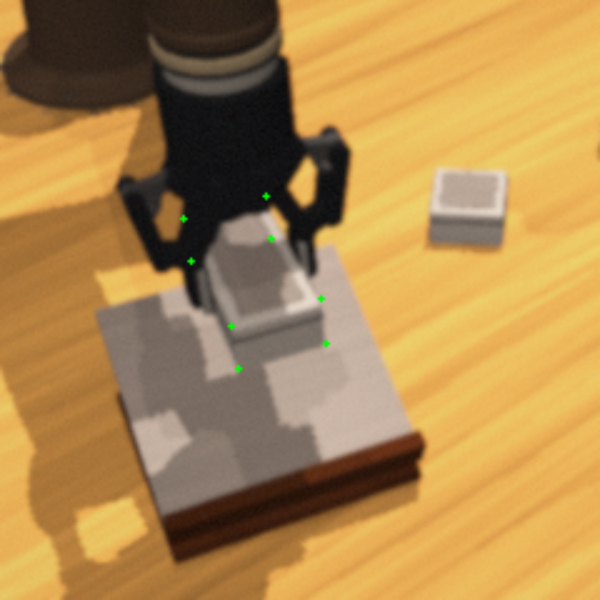

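The tin is over the stand, square to it, with its front end at crop px (235,376) to (324,345). That is about 3 mm nearer the ledge than modelled, so I'll aim a bit further upslope. I'll lower slowly and let the tin pivot in the pads.

>>> {"api": "carry_out", "payload": {
  "rows": [
    {"tx": 0.005, "ty": -0.002, "tz": 0.02, "yaw": 0},
    {"tx": 0.005, "ty": -0.002, "tz": 0.04, "yaw": 0},
    {"tx": 0.005, "ty": -0.002, "tz": 0.06, "yaw": 0},
    {"tx": 0.005, "ty": -0.002, "tz": 0.07, "yaw": 0},
    {"tx": 0.005, "ty": -0.002, "tz": 0.075, "yaw": 0},
    {"tx": 0.005, "ty": -0.002, "tz": 0.08, "yaw": 0},
    {"tx": 0.005, "ty": -0.002, "tz": 0.08, "yaw": 0}
  ],
  "newtons": 20
}}

```text
time_s: 8.45
tool_pos: [0.5819, -0.1741, 0.0823]
ee_rot: [0.448, 3.109, -0.0]
wrist_force: [0.4, 0.2, -3.5]
gripper_width: 0.0551
grip_force: 28.9
```

>>> {"api": "carry_out", "payload": {
  "rows": [
    {"tx": 0, "ty": 0, "tz": 0.002, "yaw": 0},
    {"tx": 0, "ty": 0, "tz": 0.004, "yaw": 0},
    {"tx": 0, "ty": 0, "tz": 0.006, "yaw": 0},
    {"tx": 0, "ty": 0, "tz": 0.008, "yaw": 0},
    {"tx": 0, "ty": 0, "tz": 0.01, "yaw": 0},
    {"tx": 0, "ty": 0, "tz": 0.012, "yaw": 0},
    {"tx": 0, "ty": 0, "tz": 0.012, "yaw": 0}
  ]
}}

```text
time_s: 9.32
tool_pos: [0.5842, -0.1749, 0.0718]
ee_rot: [0.446, 3.104, -0.002]
wrist_force: [3.6, -1.6, 4.6]
gripper_width: 0.0558
grip_force: 30.0
```

```bash
python3 -c "
from go import *
rel(.5817,-.1725,.0585,163.6)
p=r.camera('scene');cv2.imwrite('pics/e.png',cv2.resize(p['img'][130:330,80:280,::-1],(600,600)))"
```

```text
t 9.325 txyz [0.0031 0.0016 0.0133] yaw 0.0005 w 0.055795088851758705 g 29.982044398784637
```

View pics/e.png

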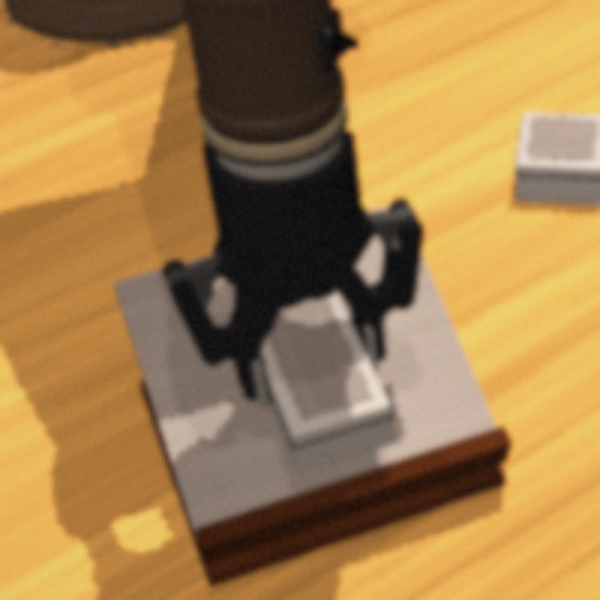

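The upper end has touched (net force about 8 N) and the tin is starting to tip; its low end at crop px (298,445) to (390,410) is still raised just short of the ledge. I'll continue down.

>>> {"api": "carry_out", "payload": {
  "rows": [
    {"tx": 0, "ty": 0.001, "tz": 0.001, "yaw": 0},
    {"tx": 0, "ty": 0.001, "tz": 0.003, "yaw": 0},
    {"tx": 0, "ty": 0.001, "tz": 0.005, "yaw": 0},
    {"tx": 0, "ty": 0.001, "tz": 0.007, "yaw": 0},
    {"tx": 0, "ty": 0.001, "tz": 0.007, "yaw": 0}
  ],
  "newtons": 20,
  "fingers": 255
}}

```text
time_s: 10.0
tool_pos: [0.5859, -0.1752, 0.0654]
ee_rot: [0.445, 3.101, -0.005]
wrist_force: [5.3, -3.2, 5.0]
gripper_width: 0.0556
grip_force: 30.7
```

>>> {"api": "carry_out", "payload": {
  "rows": [
    {"tx": 0, "ty": 0, "tz": 0.001, "yaw": 0},
    {"tx": 0, "ty": 0, "tz": 0.002, "yaw": 0},
    {"tx": 0, "ty": 0, "tz": 0.003, "yaw": 0},
    {"tx": 0, "ty": 0, "tz": 0.004, "yaw": 0},
    {"tx": 0, "ty": 0, "tz": 0.005, "yaw": 0},
    {"tx": 0, "ty": 0, "tz": 0.005, "yaw": 0}
  ]
}}

```text
time_s: 10.75
tool_pos: [0.5865, -0.1752, 0.0608]
ee_rot: [0.445, 3.1, -0.005]
wrist_force: [5.5, -2.2, 5.6]
gripper_width: 0.0555
grip_force: 31.4
```

```bash
python3 -c "
from go import *
rel(.5817,-.1725,.0585,163.6)
p=r.camera('scene');cv2.imwrite('pics/f.png',cv2.resize(p['img'][130:330,80:280,::-1],(600,600)))"
```

```text
t 10.75 txyz [0.0054 0.0013 0.0022] yaw 0.0009 w 0.05547953164561084 g 31.394736170768738
```

View pics/f.png

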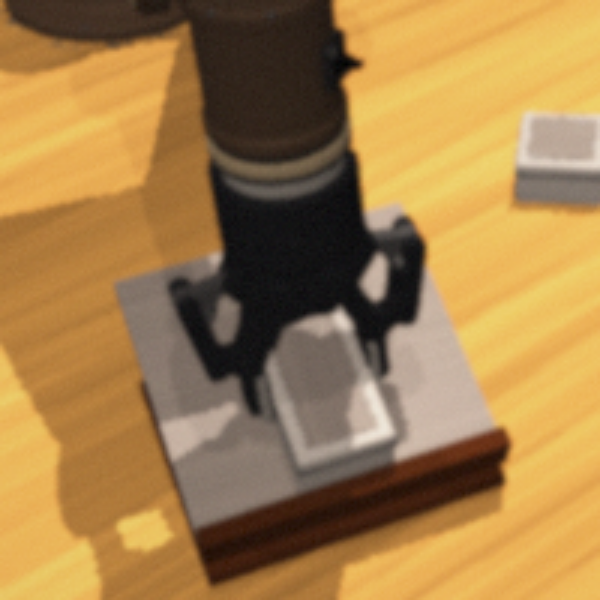

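The tin is almost flat, with its low edge at crop px (298,478) to (392,448), just inside the ledge. I'll go a few mm more, then release.

>>> {"api": "carry_out", "payload": {
  "rows": [
    {"tx": 0.002, "ty": 0, "tz": 0.0, "yaw": 0},
    {"tx": 0.002, "ty": 0, "tz": 0.001, "yaw": 0},
    {"tx": 0.002, "ty": 0, "tz": 0.002, "yaw": 0},
    {"tx": 0.002, "ty": 0, "tz": 0.003, "yaw": 0},
    {"tx": 0.002, "ty": 0, "tz": 0.004, "yaw": 0},
    {"tx": 0.002, "ty": 0, "tz": 0.004, "yaw": 0}
  ]
}}

```text
time_s: 11.55
tool_pos: [0.5848, -0.1743, 0.0568]
ee_rot: [0.446, 3.099, -0.004]
wrist_force: [6.0, -2.2, 5.9]
gripper_width: 0.0559
grip_force: 32.2
```

>>> {"api": "carry_out", "payload": {
  "rows": [
    {"tx": 0, "ty": 0, "tz": 0, "yaw": 0},
    {"tx": 0, "ty": 0, "tz": 0, "yaw": 0},
    {"tx": 0, "ty": 0, "tz": 0, "yaw": 0},
    {"tx": 0, "ty": 0, "tz": 0, "yaw": 0},
    {"tx": 0, "ty": 0, "tz": 0, "yaw": 0},
    {"tx": 0, "ty": 0, "tz": 0, "yaw": 0}
  ],
  "fingers": 0
}}

```text
time_s: 12.3
tool_pos: [0.5801, -0.1725, 0.0543]
ee_rot: [-0.447, -3.11, -0.0]
wrist_force: [0.1, -0.1, 0.3]
gripper_width: 0.0853
grip_force: 0.0
```

>>> {"api": "carry_out", "payload": {
  "rows": [
    {"tx": 0, "ty": 0, "tz": -0.01, "yaw": 0},
    {"tx": 0, "ty": 0, "tz": -0.03, "yaw": 0},
    {"tx": 0, "ty": 0, "tz": -0.06, "yaw": 0},
    {"tx": 0, "ty": 0, "tz": -0.1, "yaw": 0},
    {"tx": 0, "ty": 0, "tz": -0.14, "yaw": 0},
    {"tx": 0.03, "ty": 0, "tz": -0.16, "yaw": 0},
    {"tx": 0.08, "ty": 0.02, "tz": -0.18, "yaw": 0},
    {"tx": 0.13, "ty": 0.05, "tz": -0.18, "yaw": 0},
    {"tx": 0.15, "ty": 0.1, "tz": -0.18, "yaw": 0},
    {"tx": 0.15, "ty": 0.15, "tz": -0.18, "yaw": 0},
    {"tx": 0.15, "ty": 0.15, "tz": -0.18, "yaw": 0},
    {"tx": 0.15, "ty": 0.15, "tz": -0.18, "yaw": 0}
  ]
}}

```text
time_s: 13.8
tool_pos: [0.4787, 0.0135, 0.2354]
ee_rot: [0.446, 3.108, -0.001]
wrist_force: [0.9, -0.9, -0.0]
gripper_width: 0.0854
grip_force: 0.0
```

```bash
python3 -c "
from go import *
rel(.5817,-.1725,.0585,163.6)
sv=[.631,-.187,np.radians(163.6)];o,S=standT(sv)
def m(v):
    t=tin(v);return o+t@S.T
V=[look(n,'oblong_tin') for n in('scene','top')]
for w in (V,V[:1],V[1:]):
    q=fit(m,[.057,0,0],w);print(q.x.round(4),q.fun)
for l in('round_tin','square_tin'):
    p,k=look('top',l);print(l,np.argwhere(k).mean(0)[::-1])
p=V[0][0];im=p['img'][...,::-1].copy()
cv2.imwrite('pics/g.png',cv2.resize(im[130:330,80:280],(600,600)))"
```

```text
t 13.8 txyz [-0.1508 -0.1495  0.1772] yaw 0.0014 w 0.08535430317066783 g 0.0
[ 0.0585  0.0009 -0.0066] 0.22727388163416828
[0.0592 0.0009 0.0041] 0.07266597750451309
[ 0.0547  0.0017 -0.0387] 0.3735118058760881
round_tin [136.5452882  261.56541629]
square_tin [230.90780142 272.24822695]
```

View pics/g.png

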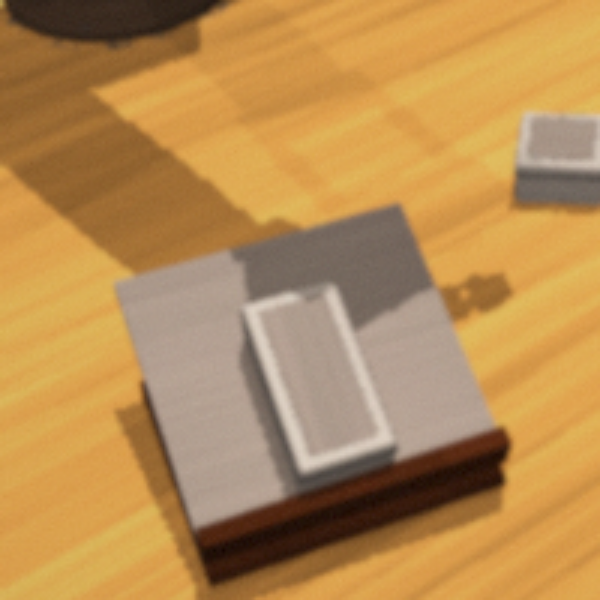

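The tin lies flat and centred on the deck, its low end at the ledge (crop px (300,478) to (395,450)). The fit puts it at x≈59 mm, y≈1 mm, yaw≈0. The square tin is at the same pixels as before.

```bash
python3 -c "
from bench import r
print(r.finish_job())"
```

```text
the job is handed in; nothing more can be done
None
```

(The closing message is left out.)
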